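# Control reading on the bench polarimeter

### The arm

A 7-joint arm with a two-finger parallel gripper is mounted at the origin on the work surface; the furniture and walls round the work are solid. World frame = base frame: x ahead of the robot, y to its left, z up, the work surface at z = 0. Lengths are in mm, angles in degrees, forces in N, time in s.
With the tool pointing down it reaches from about 350 to 900 mm from the base axis. Payload 8.1 kg.
Tool frame: the origin (TCP) lies at the very end of the fingers, on their centre line; the grasp point (between the pads) lies 19 mm behind it; z points along the fingers, y is the line along which they close (so a half turn about z gives the same grasp; the last joint's range is limited). The gripper opens to 92 mm and grips with 3 to 60 N. Pads are 19 mm wide; open, the fingers measure 130 mm over their backs; the gripper's body (75 mm by 190 mm) begins 47 mm behind the grasp point.
Start: joints at [62.991, 24.895, 1.432, 90.138, -0.665, 64.973, -4.303], TCP at [225.288, -582.998, 226.742] pointing down, gripper open.
Joint ranges: [-149.89, 149.89], [-25.12, 119.58], [-72.63, 75.52], [4.76, 147.25], [-75.54, 255.54], [6.69, 114.76], [-157.13, 157.13]. Speed limits (degrees/s): [127.2, 127.2, 172.46, 172.46, 180, 180, 180].

### API

Orientations are given as [roll, pitch, yaw] about the fixed x, y, z axes, in that order (R = Rz(yaw) Ry(pitch) Rx(roll)).
In Python, from workcell import bot gives the robot as it stands.
- The arm moves only by the tool arm_command, never from a script. Its argument "moves" is a list of rows, each a list of 7 numbers: the shift along the tool's x, y, z normalised to -1 to 1, where 1 is 0.2 m, then the turn, a rotation vector about the tool's x, y, z normalised to -1 to 1, where 1 is 180 degrees, then the finger opening in mm, from 0 to 91.8. A call has 1 to 5 rows; each row shifts and turns the commanded pose from where the row before left it, along the tool's axes as they then stand; what a row does not reach is not made up. A row lasts 1/8 s, in which the tool goes at most 62.5 mm and 10.7 degrees, less where a joint would pass 70% of its speed; a pose out of reach is approached as far as the arm can. A call with a number of a shift or a turn outside -1 to 1 is refused whole. A call with a gripper value outside its range is refused whole. The fingers move at their own pace and stop on an object; "squeeze" is the grip in N (left out, the last holds). Time passes only in rows, so rows that do not move let the fingers close. It gives the time, the measured TCP pose, the force, the opening and the grip force at its end, in the units of the state.
- bot.get_state(): the state, without advancing time (a new reading comes with each control period).
- bot.camera(name): name is "scene" or "top"; returns the picture (420x560x3 uint8, red, green, blue); there is no depth.
- bot.camera_model(name): a dict with "fx", "fy", "cx", "cy" (pixels), "position" and "orientation" of the camera in the world. Camera axes: x right, y down, z forward; pixel columns grow to the right and rows downward; lengths in mm; the calibration is good to about 2 mm. A picture is of the moment at which its call begins. camera_model takes no time and is no camera call.
- bot.hand_in(): hands the job in; it is judged then, once.
Trained networks look in the newest picture that a camera, given by its name, has taken for a name from the list of things; names that differ only in an ending like _2 or _b are one class to them, and where a whole thing is asked for, a point or a joint stands for the part that bears it (a point fixed in the world has none). Each returns a list of dicts, best first, with "score" (0 to 1); they miss things now and then, are a little off and sometimes report something else, mostly with a low value. They report only what shows in the picture. A call takes as long as a camera call. They do not tell look-alikes from the thing itself.
- bot.cut_out(camera, query): "region" (420x560 bool, what is visible of it) and "extent" ([left, top, width, height] in pixels, round what is visible of it).
- bot.tip_of(camera, query): "at" ([column, row] in pixels: a listed point, or the origin of a listed thing).
The state is a dict: "time_s": time; "joint_positions": joint angles; "qd": joint speeds; "effort": joint torques, N m; "tool_pos": TCP position; "eef_rot": TCP orientation; "wrist_force": force on the tool from outside, world axes, zero at the start; "torque": the same for the moment, N m; "grip_width": finger opening in mm; "finger_force": force on a finger pad.
Only numpy, scipy, OpenCV 4.12 (cv2) and the standard library are available. Lean on these libraries where they do the work, as an engineer would, in place of code of your own. Each camera call takes 0.05 s, during which the arm holds its last target. There are 200 camera calls.

### The job

Get the polarimeter ready and start its control reading: push the metal control tube gently along its V-shaped trough until its end rests fully home against the window ring at the housing end, then swing the chamber cover completely shut and press the round key on top of the housing all the way in. Leave the sample jars behind it where they stand.

Things in the scene. Friction and masses are not known exactly. Their poses are not given: they have to be found in the camera images.
- polarimeter: Bench instrument, grey on a black base, fixed, 140 mm deep (x), 378 mm long (y). Origin: on the table under the trough's middle line; x to its back (cover hinge side), y along the trough to the low lamp end, z up. Low lamp housing at y 165..203, 81 mm high; tall detector housing at y -175..-80, 130 mm high; between them the open-topped sample chamber.
- trough (a point): Bottom line of the V trough, at polarimeter x 0, y 0, z 30 mm. The trough is a 90-degree groove of two aluminium strips along y, open upward, strip edges at z 50 mm, x +-20 mm, running the length of the chamber (inside x -55..55, y -80..165 mm; side walls up to z 80 mm).
- control_tube: Loose steel control tube, 24 mm diameter, a knurled brass cap at each end (36 mm diameter, 14 mm long), 120 mm long over the caps, 0.17 to 0.35 kg, ends alike. Lies in the trough, axis (own y) parallel to the polarimeter's y; origin at its middle, 55.5 mm above the table, cap tops at 73.5 mm. Slides in the trough against a friction of 1 to 4 N.
- window_ring: Rigid steel ring, 32 mm across, standing 10 mm out of the detector housing into the chamber, in line with the tube. Origin: centre of its flat face, which looks along the polarimeter's +y (polarimeter x 0, y -70, z 55.5 mm). The tube is home when its end rests on this face: its middle is then 60 mm from the origin.
- cover (a joint): Angle of the chamber cover, rad: 0 = shut, flat on the chamber walls; starts leaning back past upright (1.7 to 1.95). The hinge is stiff (about 0.14 N m): the cover stays wherever it is left. Grey plate 8 mm thick, reaching 128 mm from the hinge line, 243 mm long. Shut, its top is at z 88 mm.
- cover_hinge (a point): Middle of the cover's hinge line, which runs along the polarimeter's y (polarimeter x 61, y 42.5, z 80 mm). Shut, the cover reaches from here toward the front (-x).
- cover_lip (a point): Middle of the black lip (70 mm long) at the cover's free edge, on its outer face (top face when shut), 134 mm from the hinge line; the lip ends 141 mm from it.
- start_key (a joint): Travel of the round key in m: 0 = out, 0.006 = fully in; springs back; fully in takes about 4.5 N.
- start_key_top (a point): Centre of the top of the round grey key (28 mm across) on the roof of the detector housing, pressed straight down.
- sample_jar_a: Small screw-cap sample jar, 52 mm wide, 72 mm high, standing behind the detector housing; origin at the centre of its underside. To be left alone.
- sample_jar_b: Larger screw-cap sample jar, 58 mm wide, 82 mm high, standing behind the detector housing; origin at the centre of its underside. To be left alone.
Not all that is in view belongs to the job. Of the things shaped like the control_tube, the steel one is meant.

How it is judged (in metres and radians):
On the way, in this order (a step that is already met when the one before it is completed fails the run):
1. the control tube rests in the trough, home against the window ring, with the cover still open (y of control_tube in the frame of window_ring below 0.0625 m and z of control_tube in the frame of window_ring between -0.004 and 0.004 m and angle between the y axis of control_tube and the y axis of polarimeter, either way round below 0.06 rad and value of joint cover above 0.5 rad), for 0.2 s.
2. the cover is shut (value of joint cover below 0.04 rad), for 0.2 s.
3. the key is pressed in (value of joint start_key above 0.0045 m), for 0.1 s.
At the end, for the whole second after the job is handed in: The tube lies still in the trough, straight (within 0.06 rad), its axis within 4 mm of the ring's height, its end within 2.5 mm of the window ring; the cover is shut (under 0.04 rad); the key has been pressed in more than 4.5 mm and is out again (y of control_tube in the frame of window_ring below 0.0625 m and z of control_tube in the frame of window_ring between -0.004 and 0.004 m and angle between the y axis of control_tube and the y axis of polarimeter, either way round below 0.06 rad and linear speed of control_tube below 0.01 m/s and value of joint cover below 0.04 rad and value of joint start_key below 0.002 m); the robot touches nothing.
It fails at once if the tube is driven against the window ring with more than 40 N (contact force between control_tube and window_ring above 40 N).
It fails at once if a sample jar is shifted more than 30 mm (distance of any of sample_jar_a, sample_jar_b from where it was at the start of the episode above 0.03 m).
It also fails if it takes over 56 s, if anything falls off the work surface, if the arm or the gripper's body presses on something with over 40 N, if the wrist force passes 120 N, or if a joint passes its speed limit or range.

## Working session

There is one attempt and no reset: what is moved stays moved. The work goes in short steps, Python scripts to look and compute and a tool call to move; the robot and the scene stay as the last step left them, time stands still between calls to the robot, and variables do not carry over. Pictures are saved under pics/ and viewed, at most 10 in all, crops included, and the job is handed in when it is done.

Besides the shell and the picture viewer there is one more tool, called after "Emit:" in YAML: its name, and indented under it one key for each argument. arm_command: Moves the arm, as the interface text tells. Its arguments: {"type":"object","properties":{"moves":{"type":"array"},"squeeze":{"type":"number"}},"required":["moves"]}

```bash
mkdir -p pics; cat > h.py <<'E'
import numpy as np, cv2
from scipy.spatial.transform import Rotation as R
from workcell import bot
def cam(n):
    m=bot.camera_model(n); return m
E
python3 - <<'E'
from h import *
for n in("scene","top"):
    im=bot.camera(n); cv2.imwrite(f"pics/{n}0.png",im[:,:,::-1]); print(n,bot.camera_model(n))
    for q in("trough","control_tube","window_ring","cover_hinge","cover_lip","start_key_top","sample_jar_a","polarimeter"):
        print(q,[(np.round(d["at"]).tolist(),round(d["score"],2)) for d in bot.tip_of(n,q)][:4])
print(bot.get_state())
E
```

```text
scene {'fx': 496.17239669182334, 'fy': 496.17239669182334, 'cx': 276.2562489137258, 'cy': 207.85194250808843, 'position': array([ 272.27000864, -607.82890932,  924.11005121]), 'orientation': array([-146.22487142,    0.638584  ,  -32.3086987 ])}
trough [([270.0, 215.0], 0.6)]
control_tube [([258.0, 203.0], 0.61), ([340.0, 187.0], 0.18)]
window_ring []
cover_hinge [([270.0, 177.0], 0.94), ([268.0, 221.0], 0.73)]
cover_lip [([272.0, 124.0], 0.98)]
start_key_top [([318.0, 217.0], 0.73), ([268.0, 217.0], 0.23)]
sample_jar_a [([338.0, 188.0], 0.89), ([356.0, 217.0], 0.88)]
polarimeter [([268.0, 221.0], 0.77), ([256.0, 202.0], 0.75)]
top {'fx': 452.3963374979451, 'fy': 452.3963374979451, 'cx': 274.7195092102722, 'cy': 211.68248395550071, 'position': array([ 455.48818504, -128.15960332, 1080.50909199]), 'orientation': array([-1.74801651e+02,  5.35340724e-02, -9.02013538e+01])}
trough [([265.0, 206.0], 0.65), ([227.0, 167.0], 0.22)]
control_tube [([254.0, 212.0], 0.66), ([224.0, 164.0], 0.6), ([241.0, 304.0], 0.58)]
window_ring [([290.0, 194.0], 0.38)]
cover_hinge [([236.0, 189.0], 0.9)]
cove
[... 156 characters left out ...]
0.9, 'joint_positions': array([62.98911852, 24.89370933,  1.43184909, 90.1372059 , -0.66482712,
       64.97301645, -4.30129714]), 'qd': array([-0.00913396,  0.00103618,  0.0198803 , -0.07120294, -0.0162016 ,
        0.04071037, -0.16942471]), 'effort': array([ 7.20727767e-04, -6.67661977e+01,  9.83712338e-01, -3.14813268e+01,
       -6.07482484e-02,  3.23231681e-02, -7.06434761e-06]), 'tool_pos': array([ 225.31667961, -582.99575108,  226.75938774]), 'eef_rot': array([ 1.79995615e+02, -8.82867512e-05,  2.11295040e+01]), 'wrist_force': array([-0.16732375,  0.63514446,  0.27221338]), 'torque': array([-0.03839582,  0.05271721,  0.03684904]), 'finger_force': 0.0, 'grip_width': 91.50313248529781}
```

View pictures.

View pics/scene0.png

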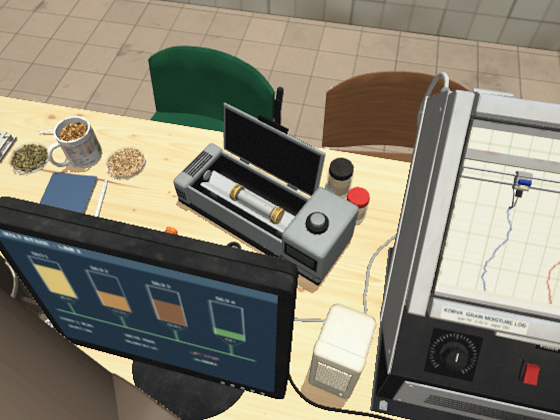

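View pics/top0.png

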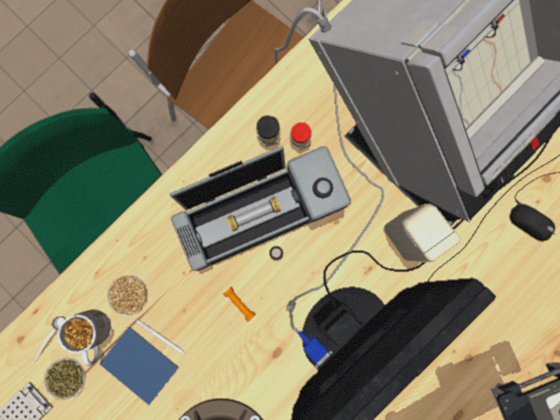

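```bash
cat >> h.py <<'E'
def proj(n,P):
    m=bot.camera_model(n); Rc=R.from_euler("xyz",m["orientation"],degrees=True).as_matrix()
    c=(np.atleast_2d(P)-m["position"])@Rc
    return np.c_[m["fx"]*c[:,0]/c[:,2]+m["cx"],m["fy"]*c[:,1]/c[:,2]+m["cy"]]
def W(p,P): # pol->world, p=x,y,yaw(rad)
    return np.atleast_2d(P)@R.from_euler("z",p[2]).as_matrix().T+[p[0],p[1],0]
def lip(a,r=134,y=42.5,off=8): # outer face
    return [61-r*np.cos(a)+off*np.sin(a),y,80+r*np.sin(a)+off*np.cos(a)]
def crop(n,im,box,k,pts,name):
    x,y,w,h=box; c=cv2.resize(np.ascontiguousarray(im[y:y+h,x:x+w,::-1]),None,fx=k,fy=k,interpolation=cv2.INTER_CUBIC)
    for u,v in pts: cv2.circle(c,(int((u-x+.5)*k),int((v-y+.5)*k)),2,(0,0,255),-1)
    cv2.imwrite(name,c)
E
python3 - <<'E'
from h import *
from scipy.optimize import least_squares
D={"top":dict(t=(254,212),h=(236,189),l=(228,165),k=(323,187),tr=(265,206),w=(290,194)),
   "scene":dict(t=(258,203),h=(270,177),l=(272,124),k=(318,217),tr=(270,215))}
def model(q):
    a=q[3]
    return dict(t=[0,q[4],55.5],h=[61,42.5,80],l=lip(a),k=[q[5],q[6],q[7]],tr=[0,0,30],w=[0,-70,55.5])
def f(q):
    M=model(q); return np.concatenate([(proj(n,W(q,M[k]))[0]-v) for n in D for k,v in D[n].items()])
s=least_squares(f,[480,-120,.38,1.8,20,0,-127,140],loss="soft_l1"); q=s.x
print(q.round(3)); print(f(q).round(1).tolist())
np.save("q.npy",q)
box=[(x,y,z) for x in(-70,70) for y,z in((203,81),(165,81),(-80,130),(-175,130))]
box+=[(x,y,0) for x in(-70,70) for y in(203,-175)]+[(x,y,80) for x in(-55,55) for y in(-80,165)]
box+=[lip(q[3],128,y) for y in(42.5-121.5,42.5+121.5)]+list(model(q).values())
for n,b in(("top",(165,120,200,160)),("scene",(165,90,200,190))):
    crop(n,cv2.imread(f"pics/{n}0.png")[:,:,::-1],b,3,proj(n,W(q,box)),f"pics/c_{n}.png")
a,b=[cv2.imread(f"pics/c_{n}.png") for n in("top","scene")]
cv2.imwrite("pics/c1.png",cv2.resize(a,(700,560)));cv2.imwrite("pics/c2.png",b)
E
```

```text
Traceback (most recent call last):
  File "h.py", line 7, in proj
    m=bot.camera_model(n); Rc=R.from_euler("xyz",m["orientation"],degrees=True).as_matrix()
ValueError: time passes only in moves, steps and waits
```

```bash
sed -i 's/^def cam(n):/from functools import lru_cache\n@lru_cache\ndef cam(n):/; s/m=bot.camera_model(n); Rc/m=cam(n); Rc/' h.py
cat > fit.py <<'E'
from h import *
from scipy.optimize import least_squares
D={"top":dict(t=(254,212),h=(236,189),l=(228,165),k=(323,187),tr=(265,206),w=(290,194)),
   "scene":dict(t=(258,203),h=(270,177),l=(272,124),k=(318,217),tr=(270,215))}
def model(q):
    a=q[3]
    return dict(t=[0,q[4],55.5],h=[61,42.5,80],l=lip(a),k=[q[5],q[6],q[7]],tr=[0,0,30],w=[0,-70,55.5])
def f(q):
    M=model(q); return np.concatenate([(proj(n,W(q,M[k]))[0]-v) for n in D for k,v in D[n].items()])
s=least_squares(f,[480,-120,.38,1.8,20,0,-127,140],loss="soft_l1"); q=s.x
print(q.round(3)); print(f(q).round(1).tolist())
np.save("q.npy",q)
box=[(x,y,z) for x in(-70,70) for y,z in((203,81),(165,81),(-80,130),(-175,130))]
box+=[(x,y,0) for x in(-70,70) for y in(203,-175)]+[(x,y,80) for x in(-55,55) for y in(-80,165)]
box+=[lip(q[3],128,y) for y in(42.5-121.5,42.5+121.5)]+list(model(q).values())
for n,b in(("top",(165,120,200,160)),("scene",(165,90,200,190))):
    crop(n,cv2.imread(f"pics/{n}0.png")[:,:,::-1],b,3,proj(n,W(q,box)),f"pics/c_{n}.png")
E
python3 fit.py
```

```text
[ 5.61180e+02 -1.05990e+02  4.18000e-01  1.68700e+00  2.87220e+01
 -2.15040e+01 -1.23680e+02  1.57165e+02]
[-0.3, -0.6, 0.5, -0.9, -2.1, 2.5, 0.3, -0.7, 0.5, 1.4, 3.2, -0.2, 0.2, -0.3, -1.2, -3.3, 1.9, 0.1, -0.7, 0.1, -0.3, 0.4]
```

View pics/c_top.png

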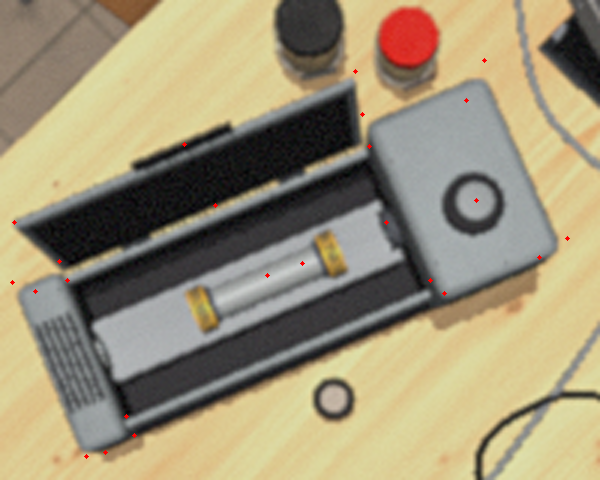

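View pics/c_scene.png

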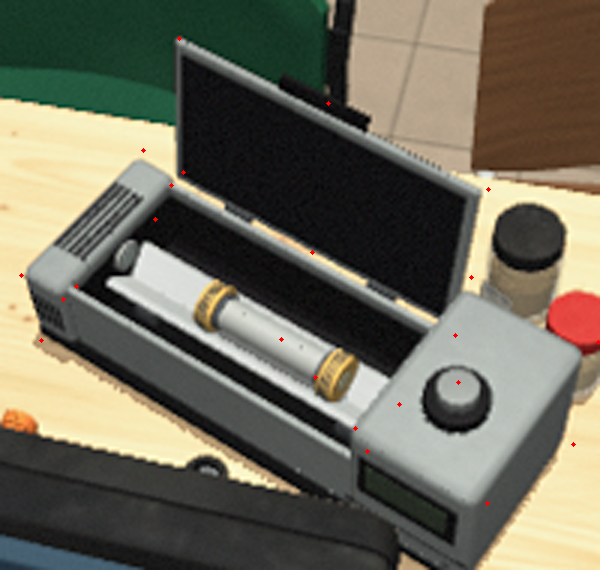

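```bash
cat > fit2.py <<'E'
from h import *
from scipy.optimize import least_squares
C={"top":dict(A=(434,301),B=(557,248),C=(370,123),D=(489,79),E=(82,452),F=(17,287),G=(15,225),H=(356,82),k=(475,200),l=(183,146),t=(267,278),w=(391,224)),
"scene":dict(C=(461,291),D=(585,350),B=(474,508),A=(354,436),E=(26,281),F=(138,158),G=(178,39),H=(483,189),k=(460,386),l=(326,101),t=(278,340))}
O={"top":(165,120),"scene":(165,90)}
def model(q):
    return dict(A=[-70,-80,130],B=[-70,-175,130],C=[70,-80,130],D=[70,-175,130],E=[-70,203,81],F=[70,203,81],
      G=lip(q[3],128,164,4),H=lip(q[3],128,-79,4),k=[q[5],q[6],q[7]],l=lip(q[3]),t=[0,q[4],55.5],w=[0,-70,55.5])
def f(q):
    M=model(q); return np.concatenate([proj(n,W(q,[M[k] for k in C[n]]))-[np.array(v)/3-.5+O[n] for v in C[n].values()] for n in C]).ravel()
if __name__=="__main__":
    q=least_squares(f,[560,-106,.4,1.8,20,0,-127,140],loss="soft_l1").x
    print(q.round(3)); print(f(q).reshape(-1,2).round(1).tolist()); np.save("q.npy",q)
    M=model(q)
    for k in M: print(k,W(q,M[k])[0].round(0))
    print("jars top", W(q,[0,0,0]))
E
python3 fit2.py
```

```text
[ 5.56139e+02 -1.05864e+02  4.03000e-01  1.72000e+00  2.78300e+01
 -1.38070e+01 -1.26395e+02  1.52147e+02]
[[3.3, 0.6], [3.4, 0.6], [-1.8, -0.2], [-0.7, -2.9], [0.5, 2.8], [-1.8, -0.7], [-0.4, 0.1], [0.5, -0.7], [0.1, -0.2], [-0.1, -0.6], [0.4, 1.1], [-1.4, 2.2], [1.4, -2.7], [2.0, -0.1], [0.9, 0.6], [-2.7, -1.0], [-3.1, -1.9], [0.9, -2.1], [-0.5, 0.2], [0.0, 1.9], [-0.1, 0.0], [0.6, 0.9], [-0.5, 0.9]]
A [ 523. -207.  130.]
B [ 560. -294.  130.]
C [ 652. -152.  130.]
D [ 689. -239.  130.]
E [412.  53.  81.]
F [541. 108.  81.]
G [569.  78. 206.]
H [ 664. -146.  206.]
k [ 593. -228.  152.]
l [621. -32. 211.]
t [545. -80.  56.]
w [ 584. -170.   56.]
jars top [[ 556.1390531  -105.86414722    0.        ]]
```

```bash
sed -i 's/A=\[-70/A=[q[8]/;s/B=\[-70/B=[q[8]/;s/C=\[70/C=[q[9]/;s/D=\[70/D=[q[9]/;s/E=\[-70/E=[q[8]/;s/F=\[70/F=[q[9]/;s/0,-127,140\]/0,-127,140,-70,70]/' fit2.py; python3 fit2.py
```

```text
[ 5.59039e+02 -1.04731e+02  3.99000e-01  1.69200e+00  2.81480e+01
 -1.64090e+01 -1.26368e+02  1.52147e+02 -7.04150e+01  6.21140e+01]
[[2.7, -0.4], [2.9, -0.2], [-0.7, 1.9], [0.5, -0.6], [-0.2, 1.4], [-1.0, 0.9], [-0.3, -0.1], [0.8, -0.5], [0.1, -0.2], [0.2, -0.6], [-0.2, -0.1], [-1.9, 1.1], [0.2, -1.0], [0.8, 1.9], [1.4, -0.3], [-2.1, -1.9], [-2.0, -3.1], [-0.1, -1.0], [-0.3, -0.0], [0.0, 2.0], [-0.1, 0.0], [0.6, 0.9], [0.3, -0.2]]
A [ 525. -206.  130.]
B [ 562. -293.  130.]
C [ 647. -154.  130.]
D [ 684. -242.  130.]
E [415.  55.  81.]
F [537. 106.  81.]
G [569.  78. 207.]
H [ 664. -146.  207.]
k [ 593. -228.  152.]
l [621. -33. 212.]
t [548. -79.  56.]
w [ 586. -169.   56.]
jars top [[ 559.03914895 -104.73113755    0.        ]]
```

```bash
cat >> h.py <<'E'
def tri(a,b):
    Ps=[];
    for n,p in(("top",a),("scene",b)):
        m=cam(n); d=R.from_euler("xyz",m["orientation"],degrees=True).apply([(p[0]-m["cx"])/m["fx"],(p[1]-m["cy"])/m["fy"],1]); d/=np.linalg.norm(d); Ps.append((m["position"],d))
    A=sum(np.eye(3)-np.outer(d,d) for o,d in Ps); b=sum((np.eye(3)-np.outer(d,d))@o for o,d in Ps)
    x=np.linalg.solve(A,b); return x.round(0), [round(np.linalg.norm(np.cross(x-o,d)),1) for o,d in Ps]
E
python3 - <<'E'
from h import *
for n,a,b in(("mon right top",(492,286),(297,265)),("mon left far",(300,388),(0,203)),("rec left-near",(465,215),(375,410)),("rec top",(313,40),(440,100)),("rec b",(410,70),(478,95)),("speaker",(420,205),(345,305)),
  ("jarblack",(268,127),(341,168)),("jarred",(302,129),(358,196)),("key",(323,186.5),(318,218.5)),("capR",(274.5,204.3),(276,214)),("capL",(232.5,223),(236.3,191.5))):
    print(n,*tri(a,b))
# where the TCP start projects
print(proj("top",[[225,-583,227],[0,0,300]]),proj("scene",[225,-583,227]))
E
```

```text
mon right top [ 411. -418.  468.] [np.float64(0.5), np.float64(0.5)]
mon left far [ 217. -159.  435.] [np.float64(49.8), np.float64(49.8)]
rec left-near [ 517. -547.   64.] [np.float64(22.9), np.float64(22.9)]
rec top [ 852. -204.  288.] [np.float64(11.2), np.float64(11.2)]
rec b [ 729. -332.  462.] [np.float64(18.6), np.float64(18.6)]
speaker [ 534. -408.  194.] [np.float64(15.2), np.float64(15.2)]
jarblack [ 739. -113.   79.] [np.float64(0.3), np.float64(0.3)]
jarred [ 733. -189.   71.] [np.float64(3.5), np.float64(3.5)]
key [ 593. -228.  152.] [np.float64(0.6), np.float64(0.6)]
capR [ 565. -127.   60.] [np.float64(0.4), np.float64(0.4)]
capL [523. -32.  60.] [np.float64(0.3), np.float64(0.3)]
[[523.85680623 378.28871017]
 [197.38768219 534.20680522]] [[237.2094852  544.12222885]]
```

The only steel tube with brass caps is in the trough: top picture about (254,212), scene picture (258,203). The orange piece at top (240,304) is a look-alike off the instrument, and the crop confirms that. The monitor is about 470 mm tall and stands between the start pose and the instrument, so I go up and over it.

Emit:
arm_command:
  moves:
    - [0, 0, -0.31, 0, 0, -0.0115, 0]
    - [0, 0, -0.31, 0, 0, 0, 0]
    - [0, 0, -0.31, 0, 0, 0, 0]
    - [0, 0, -0.31, 0, 0, 0, 0]
    - [0, 0, -0.31, 0, 0, 0, 0]

```text
time_s: 1.52
tool_pos: [225.0, -582.5, 539.2]
eef_rot: [179.9, 0.0, 23.2]
wrist_force: [0.8, -1.5, -0.3]
grip_width: 46.2
finger_force: 0.0
```

Emit:
arm_command:
  moves:
    - [0, 0, -0.31, 0, 0, 0, 0]
    - [0.1, -0.1, 0, 0, 0, 0, 0]
    - [0.2, -0.2, 0, 0, 0, 0, 0]
    - [0.2, -0.2, 0, 0, 0, 0, 0]
    - [0.2, -0.2, 0, 0, 0, 0, 0]

```text
time_s: 2.15
tool_pos: [298.3, -395.0, 591.8]
eef_rot: [179.5, 0.0, 23.2]
wrist_force: [1.0, -0.7, -1.0]
grip_width: 0.9
finger_force: 0.0
```

Emit:
arm_command:
  moves:
    - [0.22, -0.1825, 0, 0, 0, 0, 0]
    - [0.22, -0.1825, 0, 0, 0, 0, 0]
    - [0.22, -0.1825, 0, 0, 0, 0, 0]
    - [0.22, -0.1825, 0, 0, 0, 0, 0]
    - [0.22, -0.1825, 0, 0, 0, 0, 0]

```text
time_s: 2.78
tool_pos: [428.6, -140.6, 590.7]
eef_rot: [179.5, -0.0, 23.2]
wrist_force: [0.9, -0.2, -0.2]
grip_width: 0.4
finger_force: 0.0
```

Emit:
arm_command:
  moves:
    - [0.22, -0.1825, 0.1, 0, 0, 0, 0]
    - [0.22, -0.1825, 0.1, 0, 0, 0, 0]
    - [0.22, -0.1825, 0.1, 0, 0, 0, 0]
    - [0, 0, 0.25, 0, 0, 0, 0]
    - [0, 0, 0.25, 0, 0, 0, 0]

```text
time_s: 3.4
tool_pos: [507.1, 10.0, 428.0]
eef_rot: [179.6, -0.0, 23.3]
wrist_force: [-0.3, -0.3, 0.2]
grip_width: 0.4
finger_force: 0.0
```

Emit:
arm_command:
  moves:
    - [0, 0, 0.29, 0, 0, 0, 0]
    - [0, 0, 0.29, 0, 0, 0, 0]
    - [0, 0, 0.29, 0, 0, 0, 0]
    - [0, 0, 0.29, 0, 0, 0, 0]
    - [0, 0, 0.25, 0, 0, 0, 0]

```text
time_s: 4.03
tool_pos: [507.2, 6.9, 145.8]
eef_rot: [179.6, 0.0, 23.2]
wrist_force: [0.5, 0.4, 0.2]
grip_width: 0.0
finger_force: 0.0
```

```bash
python3 - <<'E'
from h import *
t=bot.camera("top"); s=bot.camera("scene"); st=bot.get_state(); print(st["tool_pos"],st["eef_rot"])
P=st["tool_pos"]; 
tgt=[P,[507,12,50],[522,-24,55.5]]
crop("top",t,(165,120,200,160),2,proj("top",tgt),"pics/a.png"); crop("scene",s,(165,90,200,160),2,proj("scene",tgt),"pics/b.png")
cv2.imwrite("pics/p1.png",np.hstack([cv2.imread("pics/a.png"),cv2.imread("pics/b.png")]))
E
```

```text
[504.11063003   6.54471046 143.28338166] [179.7257907    0.49509557  23.200669  ]
```

View pics/p1.png

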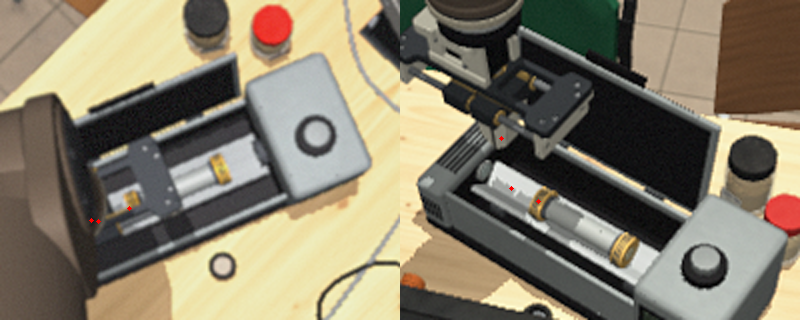

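Emit:
arm_command:
  moves:
    - [0.02, 0, 0.15, 0, 0, 0, 0]
    - [0, 0, 0.15, 0, 0, 0, 0]
    - [0, 0, 0.1, 0, 0, 0, 0]
    - [0, 0, 0.045, 0, 0, 0, 0]
    - [0, 0, 0, 0, 0, 0, 0]

```text
time_s: 4.75
tool_pos: [512.4, 8.1, 59.5]
eef_rot: [179.5, -0.0, 23.2]
wrist_force: [-0.1, -0.4, 0.6]
grip_width: 0.6
finger_force: 0.0
```

Emit:
arm_command:
  moves:
    - [0, 0, 0.02, 0, 0, 0, 0]
    - [0, 0, 0, 0, 0, 0, 0]

```text
time_s: 5.0
tool_pos: [512.0, 8.0, 55.0]
eef_rot: [179.5, -0.0, 23.2]
wrist_force: [0.6, -0.4, -0.3]
grip_width: 0.3
finger_force: 0.0
```

```bash
python3 - <<'E'
from h import *
t=bot.camera("top"); s=bot.camera("scene"); st=bot.get_state(); P=st["tool_pos"]; print(P,st["eef_rot"],st["wrist_force"])
cv2.imwrite("pics/s2.png",s[:,:,::-1]);cv2.imwrite("pics/t2.png",t[:,:,::-1])
crop("scene",s,(180,130,130,110),6,proj("scene",[P]),"pics/p2.png")
E
```

```text
[511.81955571   7.97291277  54.93049085] [ 1.79551846e+02 -1.26427178e-02  2.31913481e+01] [-0.20889651  0.68730652  0.2196382 ]
```

View pics/p2.png

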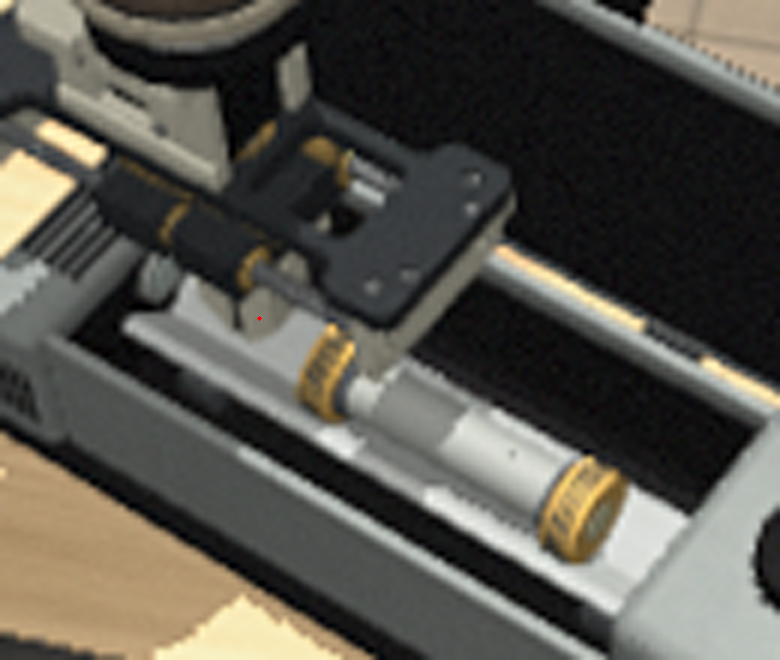

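Emit:
arm_command:
  moves:
    - [-0.02, 0.025, 0.02, 0, 0, 0, 0]
    - [0, 0.025, 0, 0, 0, 0, 0]
    - [0, 0.025, 0, 0, 0, 0, 0]
    - [0, 0.025, 0, 0, 0, 0, 0]
    - [0, 0.025, 0, 0, 0, 0, 0]

```text
time_s: 5.72
tool_pos: [517.7, -16.5, 50.6]
eef_rot: [179.6, 0.0, 23.2]
wrist_force: [-2.2, 2.1, -0.4]
grip_width: 0.4
finger_force: 1.3
```

Emit:
arm_command:
  moves:
    - [0, 0.025, 0, 0, 0, 0, 0]
    - [0, 0.025, 0, 0, 0, 0, 0]
    - [0, 0, 0, 0, 0, 0, 0]
    - [0, 0, 0, 0, 0, 0, 0]

```text
time_s: 6.22
tool_pos: [522.0, -26.1, 50.9]
eef_rot: [179.5, -0.0, 23.2]
wrist_force: [-0.2, -0.5, -0.9]
grip_width: 0.1
finger_force: 0.0
```

Emit:
arm_command:
  moves:
    - [0, 0.015, 0, 0, 0, 0, 0]
    - [0, 0.015, 0, 0, 0, 0, 0]
    - [0, 0.015, 0, 0, 0, 0, 0]
    - [0, 0.015, 0, 0, 0, 0, 0]

```text
time_s: 6.72
tool_pos: [526.5, -36.8, 50.9]
eef_rot: [179.6, 0.0, 23.2]
wrist_force: [-1.3, 2.9, -0.2]
grip_width: 0.5
finger_force: 1.5
```

```bash
python3 - <<'E'
from h import *
s=bot.camera("scene"); st=bot.get_state(); P=st["tool_pos"]; print(P,st["wrist_force"])
for n in("scene",):
  print([(d["at"],d["score"]) for d in bot.tip_of(n,"control_tube")][:3])
crop("scene",s,(190,140,130,100),6,[],"pics/p3.png")
E
```

```text
[526.76021452 -37.42638599  50.90835883] [0.05958518 3.07173392 0.62614477]
[([268.6, 209.9], 0.71)]
```

View pics/p3.png

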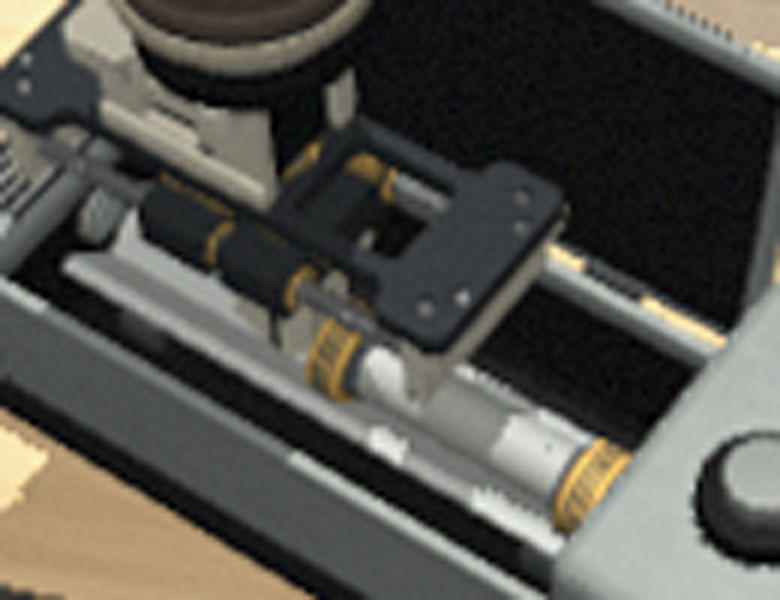

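Emit:
arm_command:
  moves:
    - [0, 0.01, 0, 0, 0, 0, 0]
    - [0, 0.01, 0, 0, 0, 0, 0]
    - [0, 0.01, 0, 0, 0, 0, 0]
    - [0, 0, 0, 0, 0, 0, 0]

```text
time_s: 7.32
tool_pos: [528.9, -42.7, 50.9]
eef_rot: [179.5, 0.0, 23.2]
wrist_force: [-0.9, 0.6, 0.3]
grip_width: 0.5
finger_force: 0.5
```

Emit:
arm_command:
  moves:
    - [0, 0.01, 0, 0, 0, 0, 0]
    - [0, 0.005, 0, 0, 0, 0, 0]
    - [0, 0, 0, 0, 0, 0, 0]

```text
time_s: 7.7
tool_pos: [529.1, -43.2, 50.8]
eef_rot: [179.7, 0.1, 23.3]
wrist_force: [-4.1, 8.6, 3.4]
grip_width: 0.3
finger_force: 4.7
```

Emit:
arm_command:
  moves:
    - [0, 0.01, 0, 0, 0, 0, 0]
    - [0, 0.005, 0, 0, 0, 0, 0]
    - [0, 0, 0, 0, 0, 0, 0]

```text
time_s: 8.07
tool_pos: [529.1, -43.2, 50.8]
eef_rot: [179.9, 0.1, 23.4]
wrist_force: [-8.2, 16.6, 7.3]
grip_width: 0.5
finger_force: 9.5
```

Emit:
arm_command:
  moves:
    - [0, -0.05, 0, 0, 0, 0, 0]
    - [0, -0.05, -0.1, 0, 0, 0, 0]
    - [0, 0, -0.3, 0, 0, 0, 0]
    - [0, 0, -0.3, 0, 0, 0, 0]
    - [0, 0, -0.3, 0, 0, 0, 0]

```text
time_s: 8.7
tool_pos: [522.6, -28.8, 252.9]
eef_rot: [179.5, 0.0, 23.1]
wrist_force: [0.7, -0.4, -0.6]
grip_width: 0.6
finger_force: 0.0
```

```bash
python3 - <<'E'
from h import *
p=(558,-105,.405)
B=[(135+dx,20+dy,250) for dx in(-38,38) for dy in(-95,95)]
print(W(p,B).round(),proj("top",W(p,B)).round(),proj("scene",W(p,B)).round())
print(proj("top",W(p,[135,20,185])).round(), W(p,[135,20,185]))
for a in((90,95),(95,100)):
  for b in((281,88),(279,92)): print(*tri(a,b))
print(*tri((157,145),(275,127)))
E
```

```text
[[ 677. -136.  250.]
 [ 602.   39.  250.]
 [ 747. -106.  250.]
 [ 672.   69.  250.]] [[279. 134.]
 [185. 174.]
 [263.  98.]
 [169. 137.]] [[330. 132.]
 [246.  92.]
 [350. 107.]
 [268.  70.]]
[[228. 144.]] [[674.19844841 -33.42541941 185.        ]]
[ 907.  396. -171.] [np.float64(2.8), np.float64(2.8)]
[ 914.  410. -200.] [np.float64(1.7), np.float64(1.7)]
[ 884.  366. -137.] [np.float64(6.3), np.float64(6.3)]
[ 890.  380. -166.] [np.float64(2.0), np.float64(2.0)]
[736. 167. -45.] [np.float64(8.1), np.float64(8.1)]
```

Emit:
arm_command:
  moves:
    - [0, 0, -0.3, 0, 0, 0, 0]
    - [0.23, 0.107, 0, 0, 0, 0, 0]
    - [0.23, 0.107, 0, 0, 0, 0, 0]
    - [0.23, 0.107, 0, 0, 0, 0, 0]
    - [0, 0, 0, 0, 0, 0, 0]

```text
time_s: 9.32
tool_pos: [676.9, -33.2, 308.9]
eef_rot: [179.6, 0.1, 23.1]
wrist_force: [-0.3, -0.1, -0.7]
grip_width: 0.6
finger_force: 0.0
```

```bash
python3 - <<'E'
from h import *
s=bot.camera("scene"); t=bot.camera("top"); st=bot.get_state(); P=st["tool_pos"]; print(P)
for n in("scene","top"): print([(d["at"],d["score"]) for d in bot.tip_of(n,"control_tube")][:2],[(d["at"],d["score"]) for d in bot.tip_of(n,"cover_lip")][:2])
pt=W((558,-105,.405),[0,-10,55.5]); print(proj("scene",pt),proj("top",pt))
crop("scene",s,(165,60,180,180),2.2,proj("scene",[P,P*[1,1,0]+[0,0,185]]),"pics/a.png"); crop("top",t,(165,80,180,180),2.2,proj("top",[P]),"pics/b.png")
cv2.imwrite("pics/p4.png",np.hstack([cv2.imread("pics/a.png"),cv2.imread("pics/b.png")]))
E
```

```text
[674.57668304 -32.76433157 310.458262  ]
[([270.8, 211.3], 0.91)] [([274.1, 122.2], 0.75)]
[([268.7, 204.7], 0.67), ([239.9, 305.7], 0.62)] [([225.0, 164.4], 0.66)]
[[271.80364041 211.42338146]] [[268.8431553  205.93399161]]
```

View pics/p4.png

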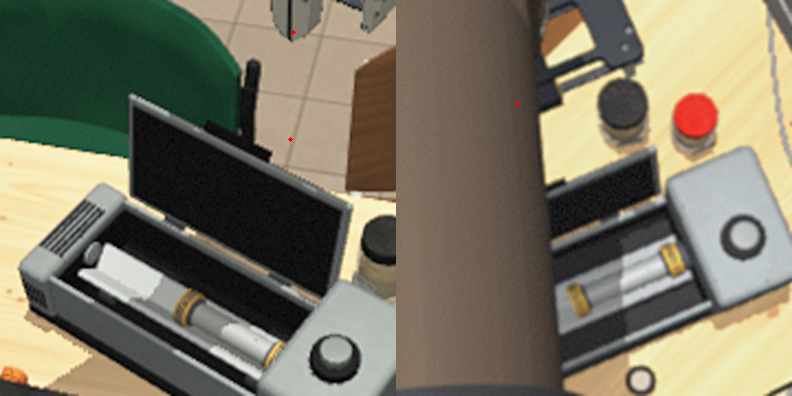

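Emit:
arm_command:
  moves:
    - [0, 0, 0.3, 0, 0, 0, 0]
    - [0, 0, 0.3, 0, 0, 0, 0]
    - [-0.07, 0, 0, 0, 0, 0, 0]
    - [-0.07, 0, 0, 0, 0, 0, 0]
    - [-0.07, 0, 0, 0, 0, 0, 0]

```text
time_s: 10.25
tool_pos: [637.2, -50.2, 194.7]
eef_rot: [179.4, -0.3, 23.2]
wrist_force: [2.3, 0.5, 1.7]
grip_width: 0.2
finger_force: 0.7
```

Emit:
arm_command:
  moves:
    - [-0.07, 0, 0, 0, 0, 0, 0]
    - [-0.1, 0, 0.01, 0, 0, 0, 0]
    - [-0.1, 0, 0.013, 0, 0, 0, 0]
    - [-0.075, 0, 0.03, 0, 0, 0, 0]
    - [-0.075, 0, 0.04, 0, 0, 0, 0]

```text
time_s: 10.88
tool_pos: [559.0, -83.3, 173.9]
eef_rot: [179.5, -0.1, 23.2]
wrist_force: [0.0, 1.4, 0.5]
grip_width: 0.3
finger_force: 0.5
```

Emit:
arm_command:
  moves:
    - [-0.06, 0, 0.055, 0, 0, 0, 0]
    - [-0.06, 0, 0.06, 0, 0, 0, 0]
    - [-0.045, 0, 0.07, 0, 0, 0, 0]
    - [-0.04, 0, 0.075, 0, 0, 0, 0]
    - [0, 0, 0, 0, 0, 0, 0]

```text
time_s: 11.5
tool_pos: [520.0, -99.8, 119.4]
eef_rot: [179.6, 0.2, 23.2]
wrist_force: [-0.7, -1.3, 0.2]
grip_width: 0.5
finger_force: 0.0
```

```bash
python3 - <<'E'
from h import *
s=bot.camera("scene"); st=bot.get_state(); print(st["tool_pos"],st["wrist_force"])
print([(d["at"],d["score"]) for d in bot.tip_of("scene","cover_lip")][:2])
p=(558,-105,.405)
for a in(0,.15,.3,.45,.6,.9): print(a,proj("scene",W(p,lip(a))).round(1))
E
```

```text
[521.12352595 -99.50470304 120.28058085] [-1.30329523  0.45609478  0.01666564]
[([230.3, 206.1], 0.8)]
0 [[229.3 215.4]]
0.15 [[229.3 209. ]]
0.3 [[230.1 201.5]]
0.45 [[232.  193.2]]
0.6 [[234.7 184.2]]
0.9 [[242.8 165.2]]
```

Emit:
arm_command:
  moves:
    - [-0.02, 0, 0.05, 0, 0, 0, 0]
    - [-0.015, 0, 0.05, 0, 0, 0, 0]
    - [0, 0, 0.04, 0, 0, 0, 0]
    - [0, 0, 0.02, 0, 0, 0, 0]
    - [0, 0, 0, 0, 0, 0, 0]

```text
time_s: 12.22
tool_pos: [515.3, -102.3, 88.5]
eef_rot: [179.6, 0.0, 23.2]
wrist_force: [0.2, -0.1, 0.5]
grip_width: 0.5
finger_force: 0.0
```

Emit:
arm_command:
  moves:
    - [0, 0, 0.01, 0, 0, 0, 0]
    - [0, 0, 0, 0, 0, 0, 0]
    - [0, 0, 0, 0, 0, 0, 0]

```text
time_s: 12.6
tool_pos: [515.6, -102.3, 88.1]
eef_rot: [179.5, -0.0, 23.2]
wrist_force: [-6.8, 1.7, 19.9]
grip_width: 0.4
finger_force: 9.9
```

Emit:
arm_command:
  moves:
    - [0, 0, -0.27, 0, 0, 0, 0]
    - [0, 0, -0.27, 0, 0, 0, 0]
    - [0.036, 0.243, 0, 0, 0, 0, 0]
    - [0.036, 0.243, 0, 0, 0, 0, 0]
    - [0.036, 0.243, 0, 0, 0, 0, 0]

```text
time_s: 13.22
tool_pos: [593.3, -228.4, 196.0]
eef_rot: [179.5, -0.0, 23.2]
wrist_force: [-0.1, 0.2, 0.2]
grip_width: 0.3
finger_force: 0.0
```

```bash
python3 - <<'E'
from h import *
s=bot.camera("scene"); t=bot.camera("top"); st=bot.get_state(); print(st["tool_pos"],st["wrist_force"])
for n in("scene","top"): print([(d["at"],d["score"]) for d in bot.tip_of(n,"cover_lip")][:2],[(d["at"],d["score"]) for d in bot.tip_of(n,"start_key_top")][:2])
P=st["tool_pos"]
crop("scene",s,(190,110,170,180),3,proj("scene",[P,[593,-228,152]]),"pics/p5.png")
print(proj("top",W((558,-105,.405),[lip(0)])))
E
```

```text
[ 593.4755483  -233.22363889  195.05886499] [ 0.2202887  -0.22723431 -0.0836989 ]
[([229.3, 215.2], 0.67)] [([319.4, 219.3], 0.62)]
[([263.0, 241.6], 0.98)] []
[[259.82627085 244.32833524]]
```

View pics/p5.png

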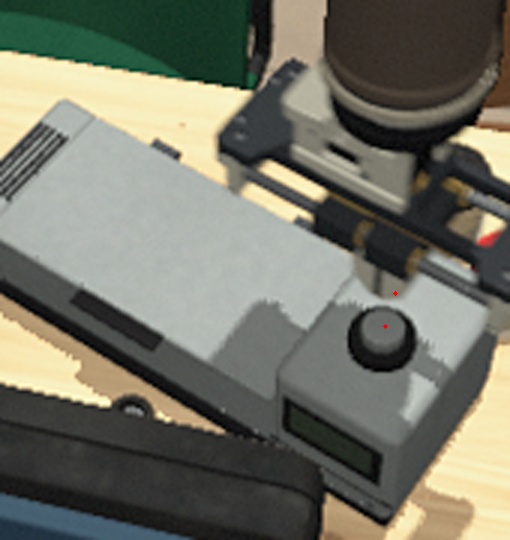

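The cover is flat shut, with its lip at scene (229,215), which is the predicted spot for angle 0. The closed fingers stand over the key at scene (319,219), so I press it next.

Emit:
arm_command:
  moves:
    - [0, 0, 0.1, 0, 0, 0, 0]
    - [0, 0, 0.06, 0, 0, 0, 0]
    - [0, 0, 0.03, 0, 0, 0, 0]
    - [0, 0, 0, 0, 0, 0, 0]
    - [0, 0, 0, 0, 0, 0, 0]

```text
time_s: 14.15
tool_pos: [592.8, -227.4, 158.4]
eef_rot: [179.5, -0.0, 23.2]
wrist_force: [0.6, 0.0, -0.3]
grip_width: 0.5
finger_force: 0.0
```

Emit:
arm_command:
  moves:
    - [0, 0, 0.01, 0, 0, 0, 0]
    - [0, 0, 0.01, 0, 0, 0, 0]
    - [0, 0, 0.01, 0, 0, 0, 0]
    - [0, 0, 0, 0, 0, 0, 0]

```text
time_s: 14.65
tool_pos: [592.5, -227.5, 151.8]
eef_rot: [179.6, 0.0, 23.2]
wrist_force: [-0.6, 0.9, 2.0]
grip_width: 0.4
finger_force: 0.7
```

Emit:
arm_command:
  moves:
    - [0, 0, 0.01, 0, 0, 0, 0]
    - [0, 0, 0.01, 0, 0, 0, 0]
    - [0, 0, 0.01, 0, 0, 0, 0]
    - [0, 0, 0, 0, 0, 0, 0]
    - [0, 0, 0, 0, 0, 0, 0]

```text
time_s: 15.28
tool_pos: [592.6, -227.5, 146.3]
eef_rot: [179.5, -0.0, 23.2]
wrist_force: [-2.4, 0.1, 7.3]
grip_width: 0.3
finger_force: 3.7
```

Emit:
arm_command:
  moves:
    - [0, 0, 0.008, 0, 0, 0, 0]
    - [0, 0, 0, 0, 0, 0, 0]

```text
time_s: 15.52
tool_pos: [592.7, -227.5, 146.1]
eef_rot: [179.5, -0.0, 23.2]
wrist_force: [-7.1, 1.7, 18.9]
grip_width: 0.7
finger_force: 9.3
```

The key is on its stop. I lift clear, check and hand in.

Emit:
arm_command:
  moves:
    - [0, 0, -0.05, 0, 0, 0, 0]
    - [0, 0, -0.2, 0, 0, 0, 0]
    - [0, 0, -0.3, 0, 0, 0, 0]
    - [0, 0, -0.3, 0, 0, 0, 0]
    - [0, 0, 0, 0, 0, 0, 0]

```text
time_s: 16.15
tool_pos: [594.4, -226.7, 319.7]
eef_rot: [179.2, -0.4, 23.2]
wrist_force: [0.6, -0.3, -0.4]
grip_width: 0.4
finger_force: 0.0
```

Emit:
arm_command:
  moves:
    - [0, 0, 0, 0, 0, 0, 0]
    - [0, 0, 0, 0, 0, 0, 0]
    - [0, 0, 0, 0, 0, 0, 0]

```text
time_s: 16.52
tool_pos: [591.6, -226.2, 312.8]
eef_rot: [179.7, 0.1, 23.2]
wrist_force: [0.3, 0.4, 0.8]
grip_width: 0.5
finger_force: 0.0
```

```bash
python3 - <<'E'
from h import *
bot.camera("scene"); st=bot.get_state(); print(st["tool_pos"],st["wrist_force"])
for q in("cover_lip","sample_jar_a","start_key_top"): print(q,[(d["at"],d["score"]) for d in bot.tip_of("scene",q)][:2])
print(bot.hand_in())
E
```

```text
[ 591.69641815 -226.20968723  313.11212764] [ 0.25061713 -0.55883621 -0.94725156]
cover_lip [([226.7, 216.6], 0.64)]
sample_jar_a [([343.0, 187.7], 0.92), ([353.1, 213.2], 0.91)]
start_key_top [([319.9, 217.1], 0.62)]
the job is handed in; nothing more can be done
None
```

I handed the job in at about 17 s: tube pushed home (about 18 N on my last step), cover shut, key pressed to its stop and released, and jars not touched; the judge's verdict was not shown.

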